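Stand each capped container in the spill dish of its size

ROBOT

A 6-joint arm with a two-finger parallel gripper is mounted at the origin on a cart in front of the work surface, level with it; the furniture and walls round the work are solid. World frame = base frame: x ahead of the robot, y to its left, z up, the work surface at z = 0. Lengths are in m, angles in rad, forces in N, time in s.
With the tool pointing down it reaches from about 0.2 to 0.875 m from the base axis. Payload 3.4 kg.
Tool frame: the origin (TCP) lies on the centre line of the jaws, within the pads' length; the fingertips stand 14 mm ahead of it and the grasp point (between the pads) lies 5 mm behind it (tip_reach is the distance from the TCP to the fingertips, in m); z points along the fingers, y is the line along which they close (so a half turn about z gives the same grasp; the last joint's range is limited). The gripper opens to 94 mm and grips with 3 to 60 N. Pads are 16 mm wide; open, the fingers measure 119 mm over their backs; the gripper's body (75 mm by 177 mm) begins 78 mm behind the grasp point.
Start: joints at [-1.266, 0.276, 1.505, -0, 1.361, -0.121], TCP at [0.238, -0.524, 0.219] pointing down, gripper open.
Joint ranges: [-2.89, 2.89], [-0.75, 2.08], [0.22, 2.7], [-1.18, 4.32], [0.11, 2.71], [-2.7, 2.7]. Speed limits (rad/s): [2.57, 2.57, 3.14, 3.14, 3.14, 3.14].

INTERFACE

Orientations are given as [roll, pitch, yaw] about the fixed x, y, z axes, in that order (R = Rz(yaw) Ry(pitch) Rx(roll)).
In Python, from workcell import state, snapshot, finish_job, regions_of, mark_of, tip_reach gives the robot as it stands.
- The arm moves only by the tool drive_tool, never from a script. Its argument "increments" is text: rows parted by semicolons, each of 7 numbers parted by spaces: the shift along the tool's x, y, z in cm, then the turn, a rotation vector about the tool's x, y, z in rad, then the finger opening in cm, from 0 to 9.4. In form: x y z ax ay az grip; .... A call has 1 to 12 rows; each row is the pose to reach, as a shift and turn from the pose commanded when the call began, along the tool's axes at that moment; what a row does not reach only later rows make up. A row lasts 1/8 s, in which the tool goes at most 62.5 mm and 10.7 degrees, less where a joint would pass 70% of its speed; a pose out of reach is approached as far as the arm can. A call with a gripper value outside its range is refused whole. The fingers move at their own pace and stop on an object; "grip_force" is the grip in N (left out, the last holds). Time passes only in rows, so rows that repeat a pose let the fingers close. It gives the time, the measured TCP pose, the force, the opening and the grip force at its end, in the units of the state.
- state(): the state, without advancing time (a new reading comes with each control period).
- snapshot(name): name is "side" or "top" or "wrist"; returns a dict with "color" (384x512x3 uint8, red, green, blue), "camera_matrix" (3x3 intrinsics, pixels), "R" (3x3) and "t" (3): a world point X has camera coordinates R X + t. Camera axes: x right, y down, z forward; pixel columns grow to the right and rows downward; lengths in m; the calibration is good to about 2 mm. A picture is of the moment at which its call begins. There is no depth.
- finish_job(): hands the job in; it is judged then, once.
Trained networks look in the newest picture that a camera, given by its name, has taken for a name from the list of things; names that differ only in an ending like _2 or _b are one class to them, and where a whole thing is asked for, a point or a joint stands for the part that bears it (a point fixed in the world has none). Each returns a list of dicts, best first, with "p" (0 to 1); they miss things now and then, are a little off and sometimes report something else, mostly with a low value. They report only what shows in the picture. A call takes as long as a camera call.
- regions_of(label, camera): "mask" (384x512 bool, what is visible of it) and "bbox" ([left, top, width, height] as shares, 0 to 1, of the picture: columns of its width, rows of its height, round what is visible of it).
- mark_of(label, camera): "xy" ([column, row] as shares, 0 to 1, of the picture: columns of its width, rows of its height: a listed point, or the origin of a listed thing).
The state is a dict: "clock": time; "joint_positions": joint angles; "qvel": joint speeds; "effort": joint torques, N m; "ee_pos": TCP position; "ee_rot": TCP orientation; "contact_force": force on the tool from outside, world axes, zero at the start; "ft_torque": the same for the moment, N m; "width": finger opening in m; "finger_force": force on a finger pad.
Only numpy, scipy, OpenCV 4.12 (cv2) and the standard library are available. Lean on these libraries where they do the work, as an engineer would, in place of code of your own. Each camera call takes 0.05 s, during which the arm holds its last target. There are 200 camera calls.

TASK

Four round capped containers of different widths (a dropper vial, two bottles and a specimen cup) stand about on the bench among four round steel spill dishes. Stand each container upright on the floor of the dish that matches it in size, the narrowest container in the smallest dish, the next in the next larger, and so on up to the cup in the largest, never tipping a container over. Leave the black slide box and the thermometer display where they are.

Things in the scene. Friction and masses are not known exactly. Their poses are not given: they have to be found in the camera images.
- vial: dropper vial, white with a blue cap, the narrowest of the four containers, standing upright: body 22 mm across up to 43 mm, cap 20 mm across from 43 to the top at 58 mm, about 20 to 30 g; origin at the centre of its underside, z up; round, so its yaw is of no account
- small_bottle: small white plastic bottle with a blue screw cap, the second narrowest container, standing upright: body 34 mm across and straight up to 33 mm, then shoulders narrowing to a cap 22 mm across, the cap from 44 to the top at 61 mm; about 50 to 85 g; origin at the centre of its underside, z up; round, so its yaw is of no account
- large_bottle: brown bottle with a black screw cap, the second widest container, standing upright: body 44 mm across and straight up to 53 mm, then shoulders narrowing to a cap 28 mm across, the cap from 72 to the top at 89 mm; about 100 to 170 g; origin at the centre of its underside, z up; round, so its yaw is of no account
- cup: white specimen cup with a blue screw lid, the widest container, standing upright: body 50 mm across at the bottom, widening to 58 mm at 50 mm, lid 66 mm across from 50 to the top at 64 mm and overhanging the body; about 30 to 50 g; origin at the centre of its underside, z up; round, so its yaw is of no account
- dish_1: the smallest of four round steel spill dishes that differ only in diameter, fixed to the bench so that it cannot shift: inner diameter 36 mm, outer diameter 44 mm, rim 10 mm high and 4 mm thick, with a flat inner floor 4 mm above the bench. Origin at its centre on the bench, z up; its place changes from start to start
- dish_2: the second smallest of four round steel spill dishes that differ only in diameter, fixed to the bench so that it cannot shift: inner diameter 48 mm, outer diameter 56 mm, rim 10 mm high and 4 mm thick, with a flat inner floor 4 mm above the bench. Origin at its centre on the bench, z up; its place changes from start to start
- dish_3: the second largest of four round steel spill dishes that differ only in diameter, fixed to the bench so that it cannot shift: inner diameter 60 mm, outer diameter 68 mm, rim 10 mm high and 4 mm thick, with a flat inner floor 4 mm above the bench. Origin at its centre on the bench, z up; its place changes from start to start
- dish_4: the largest of four round steel spill dishes that differ only in diameter, fixed to the bench so that it cannot shift: inner diameter 72 mm, outer diameter 80 mm, rim 10 mm high and 4 mm thick, with a flat inner floor 4 mm above the bench. Origin at its centre on the bench, z up; its place changes from start to start
- slide_box: flat black slide box lying on the bench at one side of the work, 71 x 94 x 35 mm high, to be left alone; origin at the centre of its underside, its 94 mm side along its y axis
- thermo_logger: white thermometer display standing upright on its foot at the other side of the work, 40 x 50 x 134 mm high, to be left alone; origin at the centre of its underside

How it is judged:
At the end, for the whole second after the job is handed in: Each container stands upright (0.1 rad) and at rest on the floor of its own dish (underside 2 to 7 mm above the bench), within 12 mm of the dish's centre (cup 15 mm), in order of size. Slide box and thermometer display: upright, within 20 mm of where they started (horizontal distance between vial and dish_1 below 0.012 m and height (world z) of vial between 0.002 and 0.007 m and angle between each of vial, small_bottle, large_bottle, cup's own z axis and vertical below 0.1 rad and linear speed of each of vial, small_bottle, large_bottle, cup below 0.02 m/s and horizontal distance between small_bottle and dish_2 below 0.012 m and height (world z) of small_bottle between 0.002 and 0.007 m and horizontal distance between large_bottle and dish_3 below 0.012 m and height (world z) of large_bottle between 0.002 and 0.007 m and horizontal distance between cup and dish_4 below 0.015 m and height (world z) of cup between 0.002 and 0.007 m and distance of each of slide_box, thermo_logger from where it was at the start of the episode below 0.02 m and angle between each of slide_box, thermo_logger's own z axis and vertical below 0.15 rad); the robot touches nothing.
It fails at once if a container is tipped over (more than 0.7 rad) (angle between any of vial, small_bottle, large_bottle, cup's own z axis and vertical above 0.7 rad).
It fails at once if the slide box or the thermometer display is pushed more than 20 mm (distance of any of slide_box, thermo_logger from where it was at the start of the episode above 0.02 m).
It also fails if it takes over 96 s, if anything falls off the work surface, if the arm or the gripper's body presses on something with over 40 N, if the wrist force passes 120 N, or if a joint passes its speed limit or range.

## Working session

There is one attempt and no reset: what is moved stays moved. The work goes in short steps, Python scripts to look and compute and a tool call to move; the robot and the scene stay as the last step left them, time stands still between calls to the robot, and variables do not carry over. Pictures are saved under pics/ and viewed, at most 14 in all, crops included, and the job is handed in when it is done.

Besides the shell and the picture viewer there is one more tool, called after "Call:" as a command line: name --argument value ..., lists and objects as JSON in quotes. drive_tool: Moves the arm, as the interface text tells. Its arguments: {"type":"object","properties":{"increments":{"type":"string"},"grip_force":{"type":"number"}},"required":["increments"]}

```bash
mkdir -p pics; cat > h.py <<'E'
import numpy as np, cv2
from workcell import *
def save(s,n): cv2.imwrite(f'pics/{n}.png',cv2.cvtColor(s['color'],cv2.COLOR_RGB2BGR))
def ray(s,uv):
    K,R,t=map(np.array,(s['camera_matrix'],s['R'],s['t']))
    return -R.T@t, R.T@np.linalg.solve(K,[uv[0],uv[1],1])
def at(s,uv,z):
    c,d=ray(s,uv); return c+d*(z-c[2])/d[2]
def proj(s,X):
    p=np.array(s['camera_matrix'])@(np.array(s['R'])@np.array(X)+np.array(s['t'])); return p[:2]/p[2]
E
python3 - <<'E'
from h import *
st=state(); print({k:np.round(v,3).tolist() for k,v in st.items()}, tip_reach)
for c in ('top','side'):
    s=snapshot(c); save(s,c); C,_=ray(s,(256,192)); print(c,C.round(3),at(s,(256,192),0).round(3))
    for n in ('vial','small_bottle','large_bottle','cup','dish_1','dish_2','dish_3','dish_4','slide_box','thermo_logger'):
        for m in mark_of(n,c)[:5]:
            uv=np.array(m['xy'])*[512,384]; print(n,round(m['p'],2),uv.round(0),at(s,uv,0)[:2].round(3))
E
```

```text
{'clock': 0.0, 'joint_positions': [-1.266, 0.277, 1.506, -0.0, 1.361, -0.121], 'qvel': [0.001, 0.0, 0.001, 0.0, 0.001, -0.001], 'effort': [-0.003, -40.46, -23.723, 0.07, 0.035, -0.0], 'ee_pos': [0.237, -0.523, 0.219], 'ee_rot': [-3.14, -0.0, 0.426], 'contact_force': [-0.376, 0.072, 0.91], 'ft_torque': [0.011, 0.0, -0.009], 'finger_force': 0.0, 'width': 0.094} 0.014
top [0.426 0.028 1.547] [0.504 0.008 0.   ]
vial 0.4 [278. 173.] [ 0.574 -0.069]
small_bottle 0.49 [206. 211.] [0.431 0.185]
large_bottle 0.61 [162. 205.] [0.449 0.347]
cup 0.71 [325. 172.] [ 0.58  -0.237]
dish_1 0.73 [307. 212.] [ 0.436 -0.177]
dish_1 0.6 [256. 211.] [0.436 0.006]
dish_1 0.56 [234. 174.] [0.565 0.088]
dish_2 0.73 [307. 212.] [ 0.436 -0.177]
dish_2 0.6 [256. 211.] [0.436 0.006]
dish_2 0.56 [234. 174.] [0.565 0.088]
dish_3 0.73 [307. 212.] [ 0.436 -0.177]
dish_3 0.6 [256. 211.] [0.436 0.006]
dish_3 0.56 [234. 174.] [0.565 0.088]
dish_4 0.73 [307. 212.] [ 0.436 -0.177]
dish_4 0.6 [256. 211.] [0.436 0.006]
dish_4 0.56 [234. 174.] [0.565 0.088]
slide_box 0.56 [383. 178.] [ 0.565 -0.448]
slide_box 0.3 [113. 202
[... 315 characters left out ...]
0.62 [282. 203.] [0.446 0.002]
dish_1 0.58 [293. 176.] [ 0.447 -0.19 ]
dish_1 0.57 [298. 159.] [ 0.455 -0.333]
dish_2 0.7 [242. 211.] [0.57 0.08]
dish_2 0.62 [282. 203.] [0.446 0.002]
dish_2 0.58 [293. 176.] [ 0.447 -0.19 ]
dish_2 0.57 [298. 159.] [ 0.455 -0.333]
dish_3 0.7 [242. 211.] [0.57 0.08]
dish_3 0.62 [282. 203.] [0.446 0.002]
dish_3 0.58 [293. 176.] [ 0.447 -0.19 ]
dish_3 0.57 [298. 159.] [ 0.455 -0.333]
dish_4 0.7 [242. 211.] [0.57 0.08]
dish_4 0.62 [282. 203.] [0.446 0.002]
dish_4 0.58 [293. 176.] [ 0.447 -0.19 ]
dish_4 0.57 [298. 159.] [ 0.455 -0.333]
slide_box 0.68 [295. 178.] [ 0.437 -0.175]
slide_box 0.53 [282. 148.] [ 0.541 -0.42 ]
thermo_logger 0.73 [228. 326.] [0.458 0.525]
```

```bash
python3 - <<'E'
import cv2
a=cv2.imread('pics/top.png')[140:250,90:430]; cv2.imwrite('pics/top_c.png',cv2.resize(a,None,fx=2.35,fy=2.35,interpolation=3))
E
python3 - <<'E'
from h import *
for c in ('top','side'):
    s=snapshot(c)
    for m in regions_of('dish_1',c)[:6]:
        v,u=np.nonzero(m['mask']); P=np.array([at(s,p,0.008)[:2] for p in zip(u,v)])
        print(c,round(m['p'],2),len(u),((P.max(0)+P.min(0))/2).round(3),(np.ptp(P,axis=0)).round(3), P.mean(0).round(3))
E
```

```text
top 0.83 373 [ 0.445 -0.174] [0.076 0.075] [ 0.445 -0.176]
top 0.74 195 [0.568 0.085] [0.054 0.051] [0.568 0.085]
top 0.68 281 [ 0.443 -0.004] [0.065 0.065] [ 0.442 -0.005]
top 0.62 119 [ 0.449 -0.319] [0.04  0.043] [ 0.448 -0.319]
side 0.61 220 [ 0.444 -0.166] [0.079 0.102] [ 0.443 -0.167]
side 0.57 136 [0.567 0.091] [0.052 0.06 ] [0.566 0.091]
side 0.41 59 [ 0.448 -0.313] [0.042 0.057] [ 0.448 -0.313]
```

View pics/top_c.png

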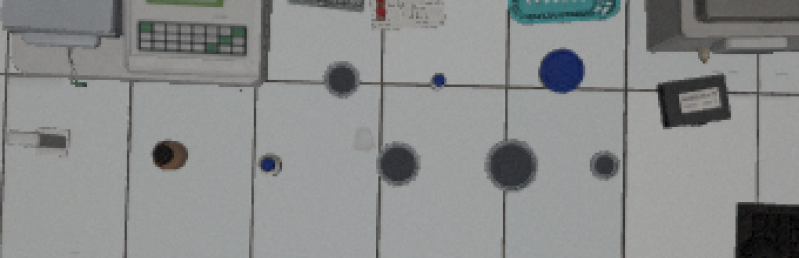

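View pics/side.png

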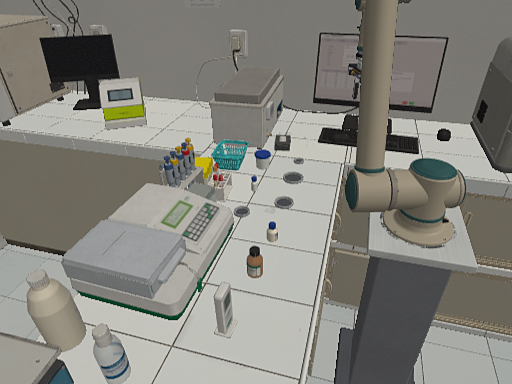

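The top crop shows four dishes: dish_2 at crop (342,79), dish_3 (398,163), dish_4 (511,165) and dish_1 (604,165). It also shows the cup lid (561,71), vial (438,80), small bottle (268,164) and brown bottle (170,154). Both dimensions and positions agree with the network. Next I'll refine the cap centres and check the obstacles near dish_2.

```bash
python3 - <<'E'
from h import *
est={'vial':(.57,-.065,.058),'small_bottle':(.432,.189,.061),'large_bottle':(.45,.343,.089),'cup':(.585,-.232,.064)}
s=snapshot('top'); im=s['color'].astype(int)
for n,(x,y,z) in est.items():
    u,v=proj(s,(x,y,z)); V,U=np.mgrid[0:384,0:512]; near=np.hypot(U-u,V-v)<(14 if n=='cup' else 8)
    m=(im.max(2)<60) if n=='large_bottle' else (im[...,2]-im[...,0]>40)
    m&=near; w=np.where(m,1.,0); c=((U*w).sum()/w.sum(),(V*w).sum()/w.sum())
    print(n,int(w.sum()),at(s,c,z-.001).round(3))
    for r in regions_of(n,'top')[:1]:
        vv,uu=np.nonzero(r['mask']); print('  mask',r['p'],at(s,(uu.mean(),vv.mean()),z*.7).round(3))
a=snapshot('side'); cv2.imwrite('pics/side_c.png',cv2.cvtColor(cv2.resize(a['color'][130:290,140:320],None,fx=4,fy=3.7,interpolation=3),cv2.COLOR_RGB2BGR))
E
```

```text
vial 17 [ 0.566 -0.061  0.057]
small_bottle 22 [0.435 0.19  0.06 ]
  mask 0.45 [0.434 0.189 0.043]
large_bottle 62 [0.445 0.338 0.088]
  mask 0.56 [0.563 0.083 0.062]
cup 256 [ 0.584 -0.241  0.063]
  mask 0.84 [ 0.587 -0.246  0.045]
```

View pics/side_c.png

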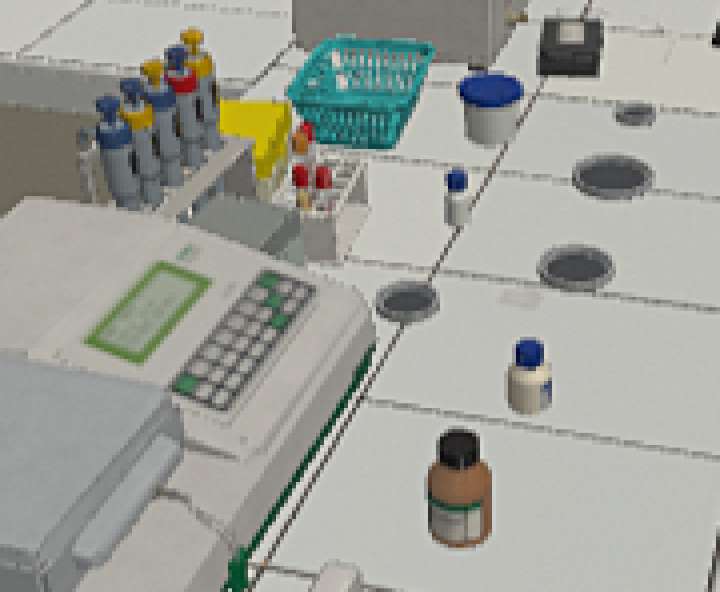

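```bash
python3 - <<'E'
from h import *
T=snapshot('top');S=snapshot('side')
for a,b in (((203,175),(233,220)),):
  for z in (0,.03,.06,.1): print(z,at(T,a,z)[:2].round(3),at(S,b,z)[:2].round(3))
for n,b in (('rack corner base',(222,200)),('rack near-base',(232,192)),('rack top',(231,171))): print(n,[at(S,b,z)[:2].round(3).tolist() for z in (0,.05,.08)])
E
```

```text
0 [0.56  0.201] [0.583 0.136]
0.03 [0.558 0.198] [0.568 0.172]
0.06 [0.555 0.194] [0.554 0.207]
0.1 [0.552 0.19 ] [0.535 0.255]
rack corner base [[0.659, 0.036], [0.63, 0.102], [0.613, 0.142]]
rack near-base [[0.642, -0.022], [0.614, 0.048], [0.597, 0.091]]
rack top [[0.698, -0.167], [0.666, -0.087], [0.647, -0.039]]
```

Call:
drive_tool --increments "0 0 0 0 0 0.18 9.4; 0 0 0 0 0 0.36 9.4; 0 0 0 0 0 0.426 9.4; 0 0 0 0 0 0.426 9.4" --grip_force 15

```text
clock: 2.2
ee_pos: [0.2375, -0.5237, 0.2195]
ee_rot: [3.142, -0.0, 0.001]
contact_force: [-0.1, 0.6, 0.9]
width: 0.094
finger_force: 0.0
```

Call:
drive_tool --increments "4.3 -3.5 0 0 0 0 9.4; 8.7 -7 0 0 0 0 9.4; 13 -10.6 0 0 0 0 9.4; 17.3 -14.1 0 0 0 0 9.4; 21.7 -17.6 0 0 0 0 9.4; 26 -21.2 2 0 0 0 9.4; 30.3 -24.7 4 0 0 0 9.4; 33.5 -27.3 6 0 0 0 9.4; 34.7 -28.3 7 0 0 0 9.4; 34.7 -28.3 7 0 0 0 9.4; 34.7 -28.3 7 0 0 0 9.4"

```text
clock: 3.58
ee_pos: [0.5839, -0.2421, 0.1502]
ee_rot: [3.14, -0.0, -0.001]
contact_force: [-1.5, -0.6, 0.7]
width: 0.094
finger_force: 0.0
```

```bash
python3 - <<'E'
from h import *
s=snapshot('wrist'); save(s,'w1'); print(state()['ee_pos'])
im=s['color'].astype(int); m=(im[...,2]-im[...,0]>40).astype(np.uint8)
n,_,st,c=cv2.connectedComponentsWithStats(m)
for i in range(1,n):
    if st[i,4]>300: print(st[i],c[i].round(),at(s,c[i],.063).round(3),at(s,c[i],.057).round(3))
E
```

```text
[ 0.58393024 -0.24224104  0.15049227]
[  142     0   212   127 18755] [251.  58.] [ 0.709 -0.237  0.063] [ 0.71  -0.237  0.057]
[ 222  163   66   65 3328] [255. 195.] [ 0.589 -0.24   0.063] [ 0.587 -0.24   0.057]
[ 66 201  25  20 373] [ 78. 210.] [ 0.573 -0.067  0.063] [ 0.571 -0.063  0.057]
```

View pics/w1.png

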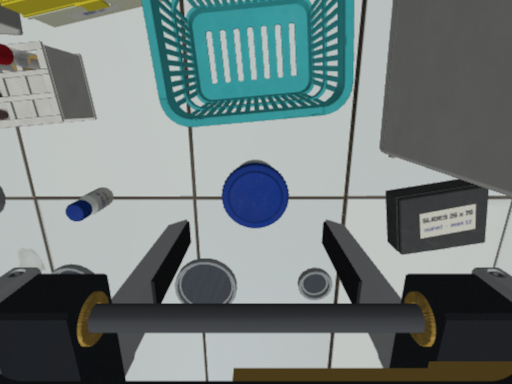

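The wrist view shows the cup's lid at (255,195), midway between the fingers and well clear of the basket. The vial is at (78,210).

Call:
drive_tool --increments "0.3 -0.2 3 0 0 0 9.4; 0.3 -0.2 6.5 0 0 0 9.4; 0.3 -0.2 9 0 0 0 9.4; 0.3 -0.2 9.8 0 0 0 9.4; 0.3 -0.2 9.8 0 0 0 6; 0.3 -0.2 9.8 0 0 0 6; 0.3 -0.2 9.8 0 0 0 6; 0.3 -0.2 9.8 0 0 0 6; 0.3 -0.2 9.8 0 0 0 6; 0.3 -0.2 9.8 0 0 0 6" --grip_force 15

```text
clock: 4.88
ee_pos: [0.5882, -0.2392, 0.0526]
ee_rot: [3.14, -0.002, -0.0]
contact_force: [-1.1, 0.1, 5.7]
width: 0.0653
finger_force: 15.0
```

Call:
drive_tool --increments "0 0 -2.5 0 0 0 6; 0 0 -5 0 0 0 6; -2.5 -1 -5.5 0 0 0 6; -6 -2.7 -5.5 0 0 0 6; -10 -4.5 -5.5 0 0 0 6; -13 -5.9 -5.5 0 0 0 6; -14.3 -6.5 -5.5 0 0 0 6; -14.3 -6.5 -5.5 0 0 0 6; -14.3 -6.5 -3 0 0 0 6; -14.3 -6.5 -1.6 0 0 0 6;-14.3 -6.5 -1.6 0 0 0 6"

```text
clock: 6.25
ee_pos: [0.4446, -0.1738, 0.0663]
ee_rot: [-3.141, 0.002, -0.0]
contact_force: [0.2, -1.3, -0.9]
width: 0.0649
finger_force: 15.0
```

```bash
python3 - <<'E'
from h import *
print(state()['ee_pos'],state()['width'])
s=snapshot('top'); save(s,'t2')
for m in regions_of('dish_1','top')[:5]+regions_of('cup','top')[:1]:
    v,u=np.nonzero(m['mask']); P=np.array([at(s,p,0.01)[:2] for p in zip(u,v)]); print(((P.max(0)+P.min(0))/2).round(3),np.ptp(P,axis=0).round(3))
s=snapshot('wrist'); save(s,'w2')
E
```

```text
[ 0.44464132 -0.17376732  0.06632923] 0.06491021763904951
[0.568 0.085] [0.054 0.051]
```

View pics/w2.png

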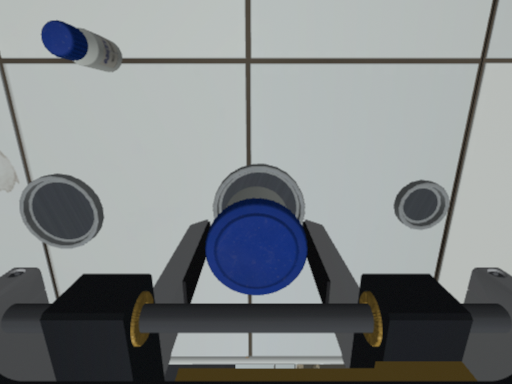

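The cup hangs upright over dish_4, with dish_1 at (421,204) and dish_3 at (62,210) on either side. Now I'll lower and release it, then rise.

Call:
drive_tool --increments "0 0 0.5 0 0 0 6; 0 0 0.95 0 0 0 6; 0 0 0.95 0 0 0 6; 0 0 0.95 0 0 0 8; 0 0 0.95 0 0 0 9.4; 0 0 0.95 0 0 0 9.4; 0 0 0.95 0 0 0 9.4; 0 0 -2 0 0 0 9.4; 0 0 -6 0 0 0 9.4; 0 0 -9 0 0 0 9.4; 0 0 -9 0 0 0 9.4"

```text
clock: 7.82
ee_pos: [0.4461, -0.1746, 0.1596]
ee_rot: [3.139, -0.005, -0.0]
contact_force: [0.5, 0.0, -0.7]
width: 0.0938
finger_force: 0.0
```

```bash
python3 - <<'E'
from h import *
print(state()['ee_pos'])
s=snapshot('wrist'); save(s,'w3')
im=s['color'].astype(int); m=(im[...,2]-im[...,0]>40).astype(np.uint8)
n,_,st,c=cv2.connectedComponentsWithStats(m)
for i in range(1,n):
    if st[i,4]>100: print(st[i],c[i].round(),at(s,c[i],.067).round(3),at(s,c[i],.057).round(3))
for m in regions_of('dish_1','wrist')[:5]:
    v,u=np.nonzero(m['mask']); P=np.array([at(s,p,0.01)[:2] for p in zip(u,v)]); print(((P.max(0)+P.min(0))/2).round(3),np.ptp(P,axis=0).round(3))
E
```

```text
[ 0.44613291 -0.17462601  0.15962619]
[118  54  26  24 447] [130.  66.] [ 0.567 -0.065  0.067] [ 0.568 -0.061  0.057]
[ 223  169   64   63 3150] [255. 200.] [ 0.445 -0.173  0.067] [ 0.441 -0.173  0.057]
[0.572 0.079] [0.054 0.048]
[ 0.444 -0.003] [0.069 0.071]
[ 0.451 -0.315] [0.043 0.046]
[ 0.461 -0.175] [0.051 0.078]
```

Call:
drive_tool --increments "3 -2.8 0 0 0 0 5; 6.5 -6 0 0 0 0 5; 9.8 -9 0 0 0 0 5; 11.8 -10.9 2 0 0 0 5; 12.2 -11.3 5 0 0 0 5; 12.2 -11.3 9 0 0 0 5; 12.2 -11.3 12.4 0 0 0 5; 12.2 -11.3 13.4 0 0 0 5; 12.2 -11.3 13.4 0 0 0 1.8; 12.2 -11.3 13.4 0 0 0 1.8; 12.2 -11.3 13.4 0 0 0 1.8; 12.2 -11.3 13.4 0 0 0 1.8" --grip_force 10

```text
clock: 9.43
ee_pos: [0.5675, -0.061, 0.0247]
ee_rot: [3.141, -0.003, -0.0]
contact_force: [0.5, -0.1, 3.6]
width: 0.0222
finger_force: 10.0
```

Call:
drive_tool --increments "0 0 0 0 0 0 1.8; 0 0 0 0 0 0 1.8; 0 0 0 0 0 0 1.8; 0 0 -0.5 0 0 0 1.8"

```text
clock: 9.93
ee_pos: [0.5663, -0.0607, 0.0286]
ee_rot: [-3.142, 0.0, -0.0]
contact_force: [0.2, -0.0, 0.3]
width: 0.0222
finger_force: 10.0
```

Call:
drive_tool --increments "0 0 -3.5 0 0 0 1.8; 0 0 -8 0 0 0 1.8; -1.2 2.6 -9.5 0 0 0 1.8; -3 6.6 -9.5 0 0 0 1.8; -5 11 -9.5 0 0 0 1.8; -7 15.4 -9.5 0 0 0 1.8; -9 19.8 -9.5 0 0 0 1.8; -11 24 -9.5 0 0 0 1.8; -11.8 25.8 -9.5 0 0 0 1.8; -11.8 25.8 -6 0 0 0 1.8; -11.8 25.8 -2.5 0 0 0 1.8; -11.8 25.8 -2.5 0 0 0 1.8"

```text
clock: 11.42
ee_pos: [0.4469, -0.3164, 0.0512]
ee_rot: [-3.137, 0.005, 0.0]
contact_force: [-0.1, 0.0, -0.4]
width: 0.022
finger_force: 10.0
```

```bash
python3 - <<'E'
from h import *
print(state()['ee_pos'],state()['ee_rot'])
s=snapshot('wrist'); save(s,'w4')
for m in regions_of('dish_1','wrist')[:5]:
    v,u=np.nonzero(m['mask']); P=np.array([at(s,p,0.01)[:2] for p in zip(u,v)]); print(((P.max(0)+P.min(0))/2).round(3),np.ptp(P,axis=0).round(3))
E
```

```text
[ 0.44692117 -0.31642206  0.05121335] [-3.13670785e+00  4.65221126e-03  9.37692435e-05]
[ 0.447 -0.179] [0.08 0.08]
[ 0.459 -0.318] [0.03  0.042]
```

View pics/w4.png

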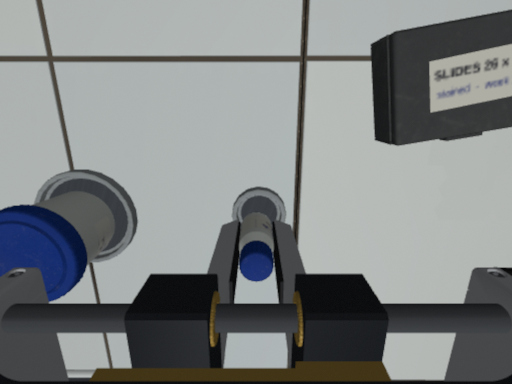

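The vial hangs above dish_1 (dish centre about column 259, vial about 257) and is lined up. I'll lower it partway and check the height.

Call:
drive_tool --increments "0.2 0 1 0 0 0 1.8; 0.2 0 1.6 0 0 0 1.8; 0.2 0 1.6 0 0 0 1.8; 0.2 0 1.6 0 0 0 1.8"

```text
clock: 12.02
ee_pos: [0.4507, -0.3188, 0.0377]
ee_rot: [3.141, -0.0, -0.0]
contact_force: [-0.6, -0.5, 0.4]
width: 0.0224
finger_force: 10.0
```

Call:
drive_tool --increments "0 0 0.5 0 0 0 1.8; 0 0 0.8 0 0 0 1.8; 0 0 0.8 0 0 0 1.8; 0 0 0.8 0 0 0 3; 0 0 0.8 0 0 0 5; 0 0 0.8 0 0 0 5; 0 0 -2 0 0 0 5; 0 0 -6 0 0 0 5; 0 0 -10 0 0 0 5; 0 0 -12 0 0 0 5; 0 0 -12 0 0 0 5"

```text
clock: 13.4
ee_pos: [0.4514, -0.3195, 0.1592]
ee_rot: [3.139, -0.003, -0.0]
contact_force: [-0.2, -0.3, -1.1]
width: 0.0501
finger_force: 0.0
```

```bash
python3 - <<'E'
from h import *
print(state()['ee_pos'])
s=snapshot('wrist'); save(s,'w5')
im=s['color'].astype(int); m=(im[...,2]-im[...,0]>40).astype(np.uint8)
n,_,st,c=cv2.connectedComponentsWithStats(m)
for i in range(1,n):
    if st[i,4]>100: print(st[i],c[i].round(),at(s,c[i],.061).round(3),at(s,c[i],.067).round(3))
for m in regions_of('dish_1','wrist')[:5]:
    v,u=np.nonzero(m['mask']); P=np.array([at(s,p,0.01)[:2] for p in zip(u,v)]); print(((P.max(0)+P.min(0))/2).round(3),np.ptp(P,axis=0).round(3))
E
```

```text
[ 0.45144081 -0.31950619  0.15921815]
[  77  174   68   63 3318] [110. 205.] [ 0.443 -0.171  0.061] [ 0.445 -0.174  0.067]
[246 185  19  20 282] [255. 195.] [ 0.453 -0.318  0.061] [ 0.455 -0.318  0.067]
[ 0.448 -0.179] [0.078 0.075]
[ 0.443 -0.024] [0.065 0.037]
[ 0.453 -0.317] [0.039 0.043]
```

View pics/w5.png

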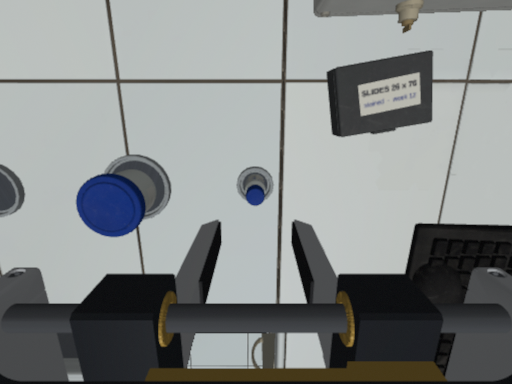

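The vial stands centred in dish_1 at (255,187), and the cup stands in dish_4. Next is the small bottle.

Call:
drive_tool --increments "0 -3 0 0 0 0 6; -0.2 -8 0 0 0 0 6; -0.4 -13.5 0 0 0 0 6; -0.6 -19 0 0 0 0 6; -0.8 -24.5 0 0 0 0 6; -1 -30 0 0 0 0 6; -1.2 -35.5 0 0 0 0 6; -1.4 -41 0 0 0 0 6; -1.6 -46.5 0 0 0 0 6; -1.7 -50 1 0 0 0 6; -1.7 -51 2 0 0 0 6; -1.7 -51 2 0 0 0 6"

```text
clock: 15.0
ee_pos: [0.4323, 0.1907, 0.1356]
ee_rot: [3.14, 0.004, 0.001]
contact_force: [-0.5, -0.2, 0.0]
width: 0.0598
finger_force: 0.0
```

```bash
python3 - <<'E'
from h import *
print(state()['ee_pos'])
s=snapshot('wrist')
im=s['color'].astype(int); m=(im[...,2]-im[...,0]>40).astype(np.uint8)
n,_,st,c=cv2.connectedComponentsWithStats(m)
for i in range(1,n):
    if st[i,4]>100: print(st[i],c[i].round(),at(s,c[i],.060).round(3))
for l in ('large_bottle','small_bottle'):
  for m in mark_of(l,'wrist')[:1]: print(l,m['p'],at(s,np.array(m['xy'])*[512,384],0).round(3))
for m in regions_of('dish_1','wrist')[:5]:
    v,u=np.nonzero(m['mask']); P=np.array([at(s,p,0.01)[:2] for p in zip(u,v)]); print(((P.max(0)+P.min(0))/2).round(3),np.ptp(P,axis=0).round(3))
E
```

```text
[0.43232151 0.19069756 0.13564844]
[246 185  22  25 404] [256. 198.] [0.438 0.191 0.06 ]
large_bottle 0.7 [0.449 0.345 0.   ]
small_bottle 0.56 [ 0.434  0.192 -0.   ]
[0.571 0.088] [0.055 0.057]
[0.445 0.   ] [0.067 0.071]
```

Call:
drive_tool --increments "0.2 0 4 0 0 0 6; 0.2 0 8 0 0 0 6; 0.2 0 10.5 0 0 0 6; 0.2 0 11.1 0 0 0 6; 0.2 0 11.1 0 0 0 3; 0.2 0 11.1 0 0 0 3; 0.2 0 11.1 0 0 0 3; 0.2 0 11.1 0 0 0 3; 0.2 0 11.1 0 0 0 3; 0.2 0 11.1 0 0 0 3; 0.2 0 11.1 0 0 0 3" --grip_force 15

```text
clock: 16.58
ee_pos: [0.4365, 0.1914, 0.0274]
ee_rot: [-3.141, -0.002, 0.0]
contact_force: [-0.3, -1.0, 6.0]
width: 0.0329
finger_force: 15.0
```

Call:
drive_tool --increments "0 0 -3 0 0 0 3; 0 0 -7 0 0 0 3; 1.5 1.2 -8 0 0 0 3; 4.5 3.6 -8 0 0 0 3; 8 6.3 -8 0 0 0 3; 11 8.7 -8 0 0 0 3; 13 10.2 -8 0 0 0 3; 13.3 10.5 -8 0 0 0 3; 13.3 10.5 -5 0 0 0 3; 13.3 10.5 -2.8 0 0 0 3; 13.3 10.5 -2.3 0 0 0 3; 13.3 10.5 -2.3 0 0 0 3"

```text
clock: 18.08
ee_pos: [0.5681, 0.0868, 0.0495]
ee_rot: [-3.142, 0.001, 0.001]
contact_force: [0.5, 0.2, -1.1]
width: 0.033
finger_force: 15.0
```

```bash
python3 - <<'E'
from h import *
print(state()['ee_pos'],state()['contact_force'])
s=snapshot('wrist'); save(s,'w6')
for m in regions_of('dish_1','wrist')[:5]:
    v,u=np.nonzero(m['mask']); P=np.array([at(s,p,0.01)[:2] for p in zip(u,v)]); print(P.max(0).round(3),P.min(0).round(3),np.ptp(P,axis=0).round(3))
E
```

```text
[0.56809837 0.08675191 0.04953572] [ 0.53261837  0.1573275  -1.11077663]
[0.601 0.114] [0.568 0.06 ] [0.033 0.054]
```

View pics/w6.png

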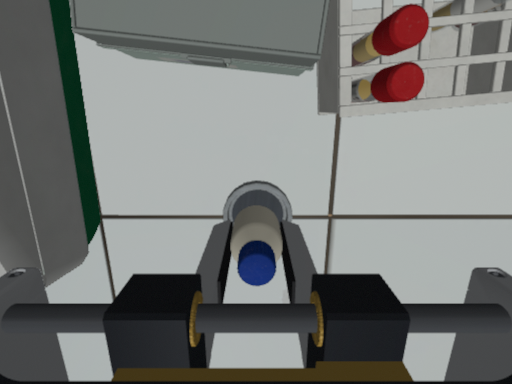

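The bottle is centred over dish_2 at column 257. The analyzer on the left and the rack are clear.

Call:
drive_tool --increments "0.2 0 0.8 0 0 0 3; 0.2 0 1.4 0 0 0 3; 0.2 0 1.75 0 0 0 3; 0.2 0 1.75 0 0 0 3; 0.2 0 1.75 0 0 0 4.5; 0.2 0 1.75 0 0 0 5.5; 0.2 0 1.75 0 0 0 5.5; 0.2 0 -1 0 0 0 5.5; 0.2 0 -5 0 0 0 5.5; 0.2 0 -8.5 0 0 0 5.5; 0.2 0 -10 0 0 0 5.5; 0.2 0 -10 0 0 0 5.5"

```text
clock: 19.68
ee_pos: [0.571, 0.0863, 0.15]
ee_rot: [3.142, -0.002, -0.0]
contact_force: [-0.3, -0.0, 0.1]
width: 0.0551
finger_force: 0.0
```

```bash
python3 - <<'E'
from h import *
print(state()['ee_pos'])
s=snapshot('wrist'); save(s,'w7')
im=s['color'].astype(int); m=(im[...,2]-im[...,0]>40).astype(np.uint8)
n,_,st,c=cv2.connectedComponentsWithStats(m)
for i in range(1,n):
    if st[i,4]>100: print(st[i],c[i].round(),at(s,c[i],.064).round(3))
for m in regions_of('dish_1','wrist')[:5]:
    v,u=np.nonzero(m['mask']); P=np.array([at(s,p,0.01)[:2] for p in zip(u,v)]); print(((P.max(0)+P.min(0))/2).round(3),np.ptp(P,axis=0).round(3))
E
```

```text
[0.57101013 0.08626525 0.15003887]
[247 188  21  23 387] [257. 199.] [0.573 0.087 0.064]
[0.574 0.087] [0.053 0.055]
[ 0.451 -0.168] [0.079 0.078]
[0.449 0.001] [0.062 0.063]
```

View pics/w7.png

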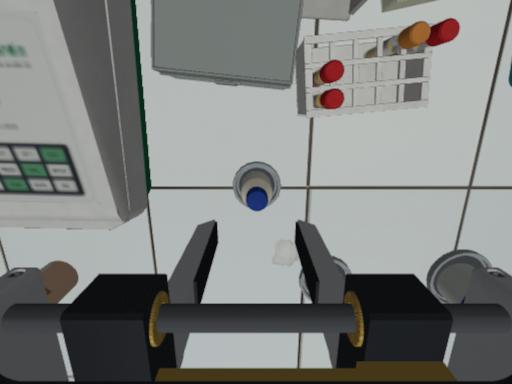

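The small bottle stands in dish_2 at (257,188). Now the large bottle.

Call:
drive_tool --increments "-1.5 -3 0 0 0 0 7.5; -4 -8 0 0 0 0 7.5; -6.5 -13.3 0 0 0 0 7.5; -9 -18.6 0 0 0 0 7.5; -11.3 -23.5 0 0 0 0 7.5; -12.4 -25.7 1 0 0 0 7.5; -12.4 -25.7 1 0 0 0 7.5; -12.4 -25.7 1 0 0 0 7.5"

```text
clock: 20.78
ee_pos: [0.4466, 0.3424, 0.1384]
ee_rot: [3.14, 0.001, -0.0]
contact_force: [1.0, 0.1, 0.2]
width: 0.0753
finger_force: 0.0
```

```bash
python3 - <<'E'
from h import *
print(state()['ee_pos'])
s=snapshot('wrist'); save(s,'w8')
for m in mark_of('large_bottle','wrist')[:1]: print(m['p'],at(s,np.array(m['xy'])*[512,384],0).round(3))
im=s['color'].astype(int)
u,v=proj(s,(.448,.343,.089)); V,U=np.mgrid[0:384,0:512]; m=(im.max(2)<55)&(np.hypot(U-u,V-v)<28)
print(u,v,m.sum(),at(s,(U[m].mean(),V[m].mean()),.088).round(3))
E
```

```text
[0.44656327 0.34239691 0.13843131]
0.63 [0.451 0.341 0.   ]
256.18544946602185 212.8198788374248 908 [0.45  0.342 0.088]
```

View pics/w8.png

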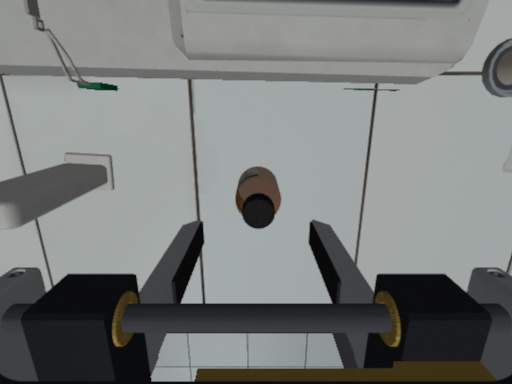

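The brown bottle is at (258,200), midway between the fingers. The display at left (90,185) is clear.

Call:
drive_tool --increments "0.3 0 4 0 0 0 7.5; 0.3 0 8 0 0 0 7.5; 0.3 0 10.3 0 0 0 7.5; 0.3 0 10.8 0 0 0 7.5; 0.3 0 10.8 0 0 0 4; 0.3 0 10.8 0 0 0 4; 0.3 0 10.8 0 0 0 4; 0.3 0 10.8 0 0 0 4; 0.3 0 10.8 0 0 0 4; 0.3 0 10.8 0 0 0 4; 0.3 0 10.8 0 0 0 4" --grip_force 25

```text
clock: 22.25
ee_pos: [0.45, 0.3432, 0.0323]
ee_rot: [-3.142, -0.001, 0.0]
contact_force: [-0.7, -1.9, 5.6]
width: 0.0427
finger_force: 25.0
```

Call:
drive_tool --increments "0 0 -3 0 0 0 4; 0 0 -7 0 0 0 4; 0 2 -9 0 0 0 4; 0 6 -9 0 0 0 4; -0.1 11 -9 0 0 0 4; -0.2 16 -9 0 0 0 4; -0.3 21 -9 0 0 0 4; -0.4 26 -9 0 0 0 4; -0.5 31 -9 0 0 0 4; -0.6 34 -9 0 0 0 4; -0.6 34.6 -7 0 0 0 4; -0.6 34.6 -3 0 0 0 4"

```text
clock: 23.75
ee_pos: [0.444, -0.0046, 0.0616]
ee_rot: [3.141, -0.003, -0.002]
contact_force: [0.0, 0.0, -2.4]
width: 0.0429
finger_force: 25.0
```

Call:
drive_tool --increments "0 0 0.3 0 0 0 4; 0 0 0.3 0 0 0 4"

```text
clock: 24.0
ee_pos: [0.4433, -0.003, 0.0587]
ee_rot: [3.142, 0.0, -0.0]
contact_force: [0.8, 0.6, -1.8]
width: 0.0428
finger_force: 25.0
```

```bash
python3 - <<'E'
from h import *
print(state()['ee_pos'],state()['contact_force'])
s=snapshot('wrist'); save(s,'w9')
for m in regions_of('dish_1','wrist')[:5]:
    v,u=np.nonzero(m['mask']); P=np.array([at(s,p,0.01)[:2] for p in zip(u,v)]); print(P.max(0).round(3),P.min(0).round(3),np.ptp(P,axis=0).round(3))
E
```

```text
[ 0.44331965 -0.00301122  0.05868356] [ 0.83725004  0.63317433 -1.80334322]
[0.598 0.113] [0.543 0.058] [0.055 0.055]
[0.479 0.032] [ 0.438 -0.036] [0.041 0.068]
[ 0.487 -0.131] [ 0.408 -0.21 ] [0.079 0.079]
[0.598 0.131] [0.555 0.07 ] [0.044 0.061]
```

View pics/w9.png

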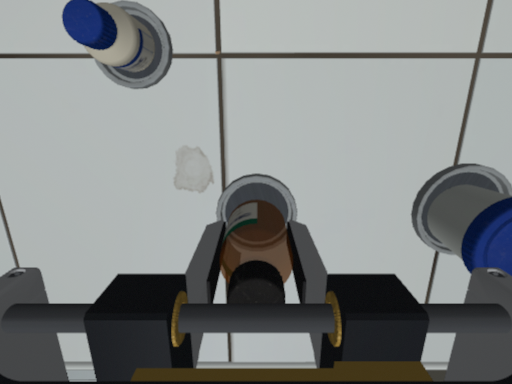

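The bottle is centred over dish_3 at column 257 (dish centre (.445,-.002)). Now lower and release.

Call:
drive_tool --increments "0.1 0 0.8 0 0 0 4; 0.1 0 1.6 0 0 0 4; 0.1 0 2 0 0 0 4; 0.1 0 2.2 0 0 0 4; 0.1 0 2.2 0 0 0 4; 0.1 0 2.2 0 0 0 5.5; 0.1 0 2.2 0 0 0 7; 0.1 0 2.2 0 0 0 7; 0.1 0 -1 0 0 0 7; 0.1 0 -5 0 0 0 7; 0.1 0 -9 0 0 0 7; 0.1 0 -12 0 0 0 7"

```text
clock: 25.6
ee_pos: [0.445, -0.0028, 0.1803]
ee_rot: [3.141, -0.002, -0.0]
contact_force: [-0.4, -0.2, -1.0]
width: 0.07
finger_force: 0.0
```

Call:
drive_tool --increments "-3 0 -3 0 0 0 7; -7 0 -5 0 0 0 7; -11 0 -5 0 0 0 7; -14 0 -5 0 0 0 7; -14 0 -5 0 0 0 7"

```text
clock: 26.22
ee_pos: [0.303, -0.0025, 0.2286]
ee_rot: [3.141, -0.001, -0.001]
contact_force: [0.3, -1.3, -0.3]
width: 0.0699
finger_force: 0.0
```

```bash
python3 - <<'E'
from h import *
print(state()['ee_pos'],state()['clock'])
s=snapshot('wrist'); save(s,'w10')
E
```

```text
[ 0.3029804  -0.00245071  0.2285648 ] 26.225
```

View pics/w10.png

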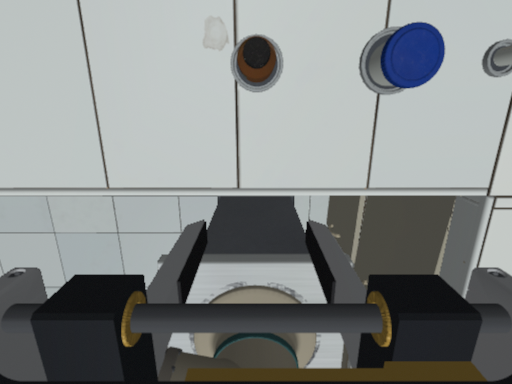

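The large bottle stands in dish_3 at (257,62) and the cup in dish_4 at (390,60); the vial's dish is at the right edge. Everything is in place, so I'm handing in.

```bash
python3 -c "
from h import *
print(finish_job())"
```

```text
the job is handed in; nothing more can be done
None
```

I stood all four containers upright in their matching dishes and handed the job in after about 26 s. I didn't touch the slide box or thermometer display, and the hand-in returned no verdict.

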